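# Put the reagent bottles back on their own drip trays

## Robot

A 6-joint arm with a two-finger parallel gripper is mounted at the origin on the work surface. World frame = base frame: x ahead of the robot, y to its left, z up, the work surface at z = 0. Lengths are in m, angles in degrees, forces in N, time in s.
With the tool pointing down it reaches from about 0.3 to 0.75 m from the base axis. Payload 8.5 kg.
Tool frame: the origin (TCP) lies between the finger pads; the fingertips stand ahead of it and the grasp point (between the pads) lies 8 mm behind it (env.tcp_to_tips is the z of the fingertips in the tool frame, in m); z points along the fingers, x is the direction in which the jaws open and shut, and the axes are right-handed (so a half turn about z gives the same grasp; the last joint's range is limited). The gripper opens to 85 mm and grips with 20 to 120 N. Pads are 22 mm wide; open, the fingers measure 114 mm over their backs; the gripper's body (76 mm by 85 mm) begins 54 mm behind the grasp point. The pads swing forward as they close: fully open they stand 13 mm farther back than shut.
Start: joints at [-81.434, 21.807, 74.336, -0, 83.858, -12.336], TCP at [0.196, -0.514, 0.242] pointing down, gripper open.
Joint ranges: [-178.18, 178.18], [-50.72, 133.34], [12.68, 142.11], [-81.47, 261.47], [9.98, 163.14], [-165.26, 165.26]. Speed limits (degrees/s): [136.94, 136.94, 180, 180, 180, 180].

## Interface

Orientations are given as a 3x3 rotation matrix whose columns are the frame's x, y, z axes.
In Python, from rig import observe, viewer, env gives the robot as it stands.
- The arm moves only by the tool jog_arm, never from a script. Its arguments are lists of equal length, an entry for each row: "dr": the turn, a rotation vector about the tool's x, y, z in rad, a list of three; "slide": the shift along the tool's x, y, z in m, a list of three; "gripper": the opening, from -1 (shut) to 1 (fully open), so that 0 is half open. In form: {"dr": [[rx, ry, rz], ...], "slide": [[dx, dy, dz], ...], "gripper": [gripper, ...]}. A call has exactly 10 rows; each row shifts and turns the commanded pose from where the row before left it, along the tool's axes as they then stand; what a row does not reach is not made up. A row lasts 1/10 s, in which the tool goes at most 50 mm and 8.59 degrees, less where a joint would pass 70% of its speed; a pose out of reach is approached as far as the arm can. A call is refused whole if a number of a shift passes 0.05 or a number of a turn 0.15, either way. A call with a gripper value outside its range is refused whole. The fingers move at their own pace and stop on an object; "force" is the grip in N (left out, the last holds). Time passes only in rows, so rows that do not move let the fingers close, or fill a call up. It gives the time, the measured TCP pose, the force and the opening at its end, in the units of the state.
- observe(): the state, without advancing time (a new reading comes with each control period).
- viewer.get_image(name): name is "scene" or "top" or "wrist"; returns a dict with "pixels" (420x560x3 uint8, blue, green, red), "camera_matrix" (3x3 intrinsics, pixels), "R" (3x3) and "t" (3): a world point X has camera coordinates R X + t. Camera axes: x right, y down, z forward; pixel columns grow to the right and rows downward; lengths in m; the calibration is good to about 2 mm. A picture is of the moment at which its call begins. There is no depth.
- env.close_job(): hands the job in, once; it reports no verdict.
The state is a dict: "time_s": time; "q": joint angles; "qvel": joint speeds; "joint_efforts": joint torques, N m; "position": TCP position; "tool_rot": TCP orientation; "ft_force": force on the tool from outside, world axes, zero at the start; "wrist_torque": the same for the moment, N m; "grip_width": finger opening in m.
Only numpy, scipy, OpenCV 4.12 (cv2) and the standard library are available. Lean on these libraries where they do the work, as an engineer would, in place of code of your own. Each camera call takes 0.05 s, during which the arm holds its last target.

## Task

The four reagent bottles were put back on the wrong drip trays: move each one to the tray of its own cap colour, so that it stands flat inside the rim, using the empty black tray for parking on the way and leaving that one empty. Never stand or lay a bottle on the bare bench, only on trays, and keep the bottles upright. At the end all bottles are let go and at rest.

Things in the scene. Friction and masses are not known exactly. Their poses are not given: they have to be found in the camera images.
- bottle_blue_mid (a point): Middle (on the axis, half-way up, 44 mm above its underside) of the blue bottle: a small round white plastic reagent bottle with a blue screw cap and a blue band. Body 42 mm diameter and 62 mm high, tapering to a 32 mm diameter cap; 88 mm high over all; z is up along its axis; about 90 g, rigid. Loose; starts upright on a wrong tray. It is round, so grasp the body from above in any direction.
- bottle_green_mid (a point): Middle (on the axis, half-way up, 44 mm above its underside) of the green bottle: a small round white plastic reagent bottle with a green screw cap and a green band. Body 42 mm diameter and 62 mm high, tapering to a 32 mm diameter cap; 88 mm high over all; z is up along its axis; about 90 g, rigid. Loose; starts upright on a wrong tray. It is round, so grasp the body from above in any direction.
- bottle_red_mid (a point): Middle (on the axis, half-way up, 44 mm above its underside) of the red bottle: a small round white plastic reagent bottle with a red screw cap and a red band. Body 42 mm diameter and 62 mm high, tapering to a 32 mm diameter cap; 88 mm high over all; z is up along its axis; about 90 g, rigid. Loose; starts upright on a wrong tray. It is round, so grasp the body from above in any direction.
- bottle_yellow_mid (a point): Middle (on the axis, half-way up, 44 mm above its underside) of the yellow bottle: a small round white plastic reagent bottle with a yellow screw cap and a yellow band. Body 42 mm diameter and 62 mm high, tapering to a 32 mm diameter cap; 88 mm high over all; z is up along its axis; about 90 g, rigid. Loose; starts upright on a wrong tray. It is round, so grasp the body from above in any direction.
- tray_blue: The blue drip tray: a low round blue dish fixed to the bench, 74 mm diameter, with a rim 12 mm high and 4 mm thick; its flat inner floor, 66 mm wide, lies 6 mm above the bench. Origin: centre of its underside, on the bench; z up. Home of the blue bottle; another bottle stands on it at the start.
- tray_green: The green drip tray: a low round green dish fixed to the bench, 74 mm diameter, with a rim 12 mm high and 4 mm thick; its flat inner floor, 66 mm wide, lies 6 mm above the bench. Origin: centre of its underside, on the bench; z up. Home of the green bottle; another bottle stands on it at the start.
- tray_red: The red drip tray: a low round red dish fixed to the bench, 74 mm diameter, with a rim 12 mm high and 4 mm thick; its flat inner floor, 66 mm wide, lies 6 mm above the bench. Origin: centre of its underside, on the bench; z up. Home of the red bottle; another bottle stands on it at the start.
- tray_yellow: The yellow drip tray: a low round yellow dish fixed to the bench, 74 mm diameter, with a rim 12 mm high and 4 mm thick; its flat inner floor, 66 mm wide, lies 6 mm above the bench. Origin: centre of its underside, on the bench; z up. Home of the yellow bottle; another bottle stands on it at the start.
- tray_spare: The black spare drip tray: a low round black dish fixed to the bench, 74 mm diameter, with a rim 12 mm high and 4 mm thick; its flat inner floor, 66 mm wide, lies 6 mm above the bench. Origin: centre of its underside, on the bench; z up. Empty at the start; free for parking a bottle.
Mind the look-alikes: they are no part of the job. Leave any orange look-alike of the part that bears bottle_yellow_mid alone.

How it is judged:
By the outcome, as a careful person would: the job done as asked, in the order asked, and still so for the second after the job is handed in, with the robot touching nothing.
It also fails if it takes over 120 s, if anything falls off the work surface, if the arm or the gripper's body presses on something with over 40 N, if the wrist force passes 120 N, or if a joint passes its speed limit or range.

## Working session

There is one attempt and no reset: what is moved stays moved. The work goes in short steps, Python scripts to look and compute and a tool call to move; the robot and the scene stay as the last step left them, time stands still between calls to the robot, and variables do not carry over. Pictures are saved under pics/ and viewed, and the job is handed in when it is done.

Besides the shell and the picture viewer there is one more tool, called after ">>>" as name(argument=value, ...), one argument or row to a line, values as JSON. jog_arm: Moves the arm, as the interface text tells. Its arguments: {"type":"object","properties":{"dr":{"type":"array","items":{"type":"array","items":{"type":"number"}}},"slide":{"type":"array","items":{"type":"array","items":{"type":"number"}}},"gripper":{"type":"array","items":{"type":"number"}},"force":{"type":"number"}},"required":["dr","slide","gripper"]}

```bash
mkdir -p pics; ls; python3 - <<'E'
from rig import observe, viewer, env
import cv2
s=observe()
for k,v in s.items(): print(k,v)
print(env.tcp_to_tips)
for n in ("scene","top"):
    d=viewer.get_image(n); cv2.imwrite(f"pics/{n}0.png",d["pixels"]); print(n,d["camera_matrix"],d["R"],d["t"])
E
```

```text
pics
time_s 0.0
q [-8.14330237e+01  2.18397318e+01  7.43861027e+01 -7.22446230e-04
  8.38586073e+01 -1.23358295e+01]
qvel [-0.02015564  0.00306882 -0.10050601 -0.00922844  0.05773756 -0.00279283]
joint_efforts [-1.68957384e-03 -4.48460269e+01 -2.31281555e+01 -2.04774942e-04
  4.70926490e-03 -1.65018037e-05]
position [ 0.19618112 -0.51351042  0.24171563]
tool_rot [[ 3.56784849e-01 -9.34186554e-01 -2.31939966e-04]
 [-9.34185469e-01 -3.56784796e-01  1.45547446e-03]
 [-1.44243732e-03 -3.02616288e-04 -9.99998914e-01]]
ft_force [ 0.64801086 -0.6190969  -0.27627188]
wrist_torque [-0.0219441   0.02106711 -0.02016569]
grip_width 0.08542616405181801
0.011
scene [[536.97759016   0.         277.81085813]
 [  0.         536.97759016 218.08117118]
 [  0.           0.           1.        ]] [[-0.63759437  0.77033965 -0.00708828]
 [ 0.50949874  0.41476457 -0.75391073]
 [-0.57782736 -0.48430071 -0.65693863]] [ 0.29234742 -0.20277477  1.56611304]
top [[489.49683807   0.         280.68248845]
 [  0.         489.49683807 203.36604704]
 [  0.           0.           1.        ]] [[ 0.00626642 -0.99990495  0.01228093]
 [-0.99482159 -0.00747949 -0.10136104]
 [ 0.10144326 -0.01158217 -0.9947739 ]] [-0.00863321  0.49878884  1.1086779 ]
```

View pics/scene0.png

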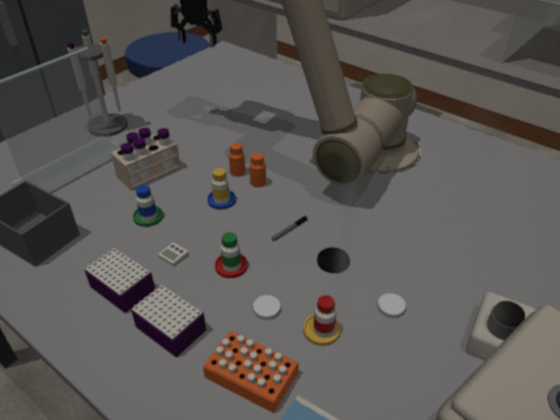

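View pics/top0.png

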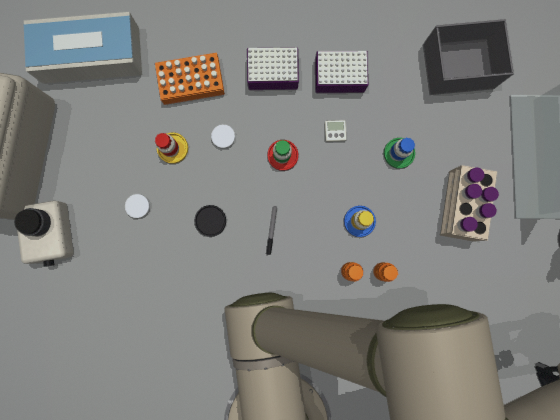

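```bash
python3 - <<'E'
import cv2,numpy as np
a=cv2.imread("pics/top0.png");
c=[(172,148),(282,153),(400,150),(360,220),(210,220)]
r=[cv2.resize(a[y-28:y+28,x-28:x+28],(260,260),interpolation=cv2.INTER_CUBIC) for x,y in c]
b=cv2.imread("pics/scene0.png")
c=[(322,320),(231,253),(147,205),(221,188),(333,260)]
r2=[cv2.resize(b[y-35:y+35,x-35:x+35],(260,260),interpolation=cv2.INTER_CUBIC) for x,y in c]
w=cv2.resize(np.vstack([np.hstack(r),np.hstack(r2)]),(800,320))
cv2.imwrite("pics/crop0.png",w)
w=a[195:290,320:420];cv2.imwrite("pics/crop1.png",cv2.resize(w,(600,570),interpolation=cv2.INTER_CUBIC))
E
```

```text
(no output)
```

View pics/crop0.png

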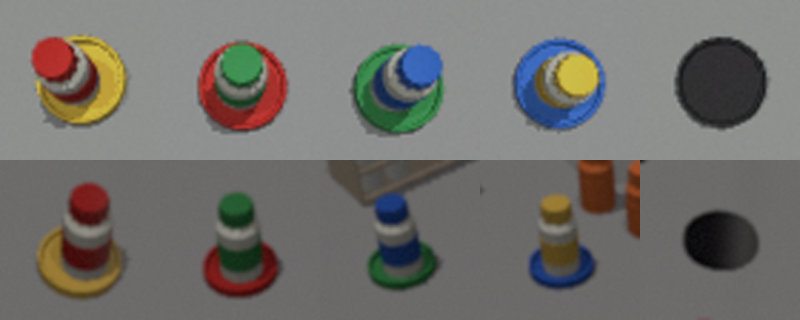

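View pics/crop1.png

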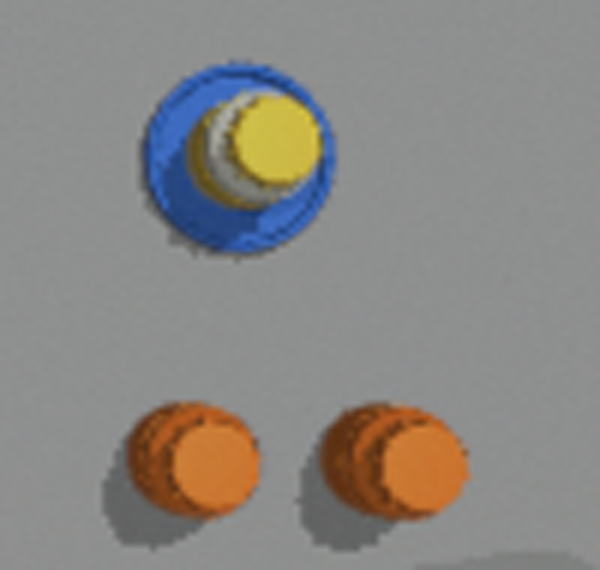

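The yellow bottle is the one on the blue tray at top px (365,219): yellow cap, white body and yellow band. The all-orange ones at (352,271) and (386,271) stand on the bare bench and are the look-alikes, so they stay. Red bottle stands on yellow, green on red, blue on green and yellow on blue. The black tray is at (210,220).

```bash
cat > h.py <<'E'
import cv2,numpy as np
from scipy.optimize import least_squares
HUE={'red':(0,8),'yellow':(22,35),'green':(55,85),'blue':(100,125),'orange':(9,17)}
def proj(d,X):
    c=np.atleast_2d(X)@np.array(d['R']).T+np.array(d['t']); p=c@np.array(d['camera_matrix']).T
    return p[:,:2]/p[:,2:]
def back(d,uv,z):
    K,R,t=map(np.array,(d['camera_matrix'],d['R'],d['t']))
    C=-R.T@t; v=R.T@np.linalg.solve(K,[uv[0],uv[1],1]); return (C+v*(z-C[2])/v[2])[:2]
def hmask(img,col,smin=90,vmin=0):
    h=cv2.cvtColor(img,cv2.COLOR_BGR2HSV)
    H,S,V=[h[...,i].astype(int) for i in range(3)]
    if col=='black': return ((V<75)).astype(np.uint8)
    lo,hi=HUE[col]; m=(H>=lo)&(H<=hi)
    if col=='red': m|=H>=174
    return (m&(S>smin)&(V>=vmin)).astype(np.uint8)
def comps(m,amin=60):
    n,l,s,c=cv2.connectedComponentsWithStats(m); return [(s[i],c[i],(l==i).astype(np.uint8)) for i in range(1,n) if s[i][4]>=amin]
def fitcircle(d,pts,z,r,x0):
    th=np.linspace(0,2*np.pi,361)
    def f(p):
        e=proj(d,np.c_[p[0]+r*np.cos(th),p[1]+r*np.sin(th),np.full(361,z)])
        c=proj(d,[[p[0],p[1],z]])[0]
        a=np.arctan2(*(e-c).T[::-1]); R=np.hypot(*(e-c).T); o=np.argsort(a)
        q=pts-c; return np.hypot(*q.T)-np.interp(np.arctan2(q[:,1],q[:,0]),a[o],R[o],period=2*np.pi)
    s=least_squares(f,x0,loss='soft_l1',f_scale=.4); return s.x,np.median(np.abs(f(s.x)))
E
python3 - <<'E'
from h import *
from rig import viewer
for n in ("top","scene"):
    d=viewer.get_image(n); im=d['pixels']; print(n)
    roi=np.zeros(im.shape[:2],np.uint8)
    if n=="top": roi[125:290,120:425]=1
    else: roi[150:350,125:390]=1
    for c in ['red','yellow','green','blue','orange','black']:
        m=hmask(im,c)*roi
        for s,ce,l in comps(m,30):
            v=cv2.cvtColor(im,cv2.COLOR_BGR2HSV)[...,2][l>0]
            print(c,s,ce.round(1),np.percentile(v,[5,50,95]))
E
```

```text
top
red [155 133  16  16 203] [162.5 140.5] [ 80.1 176.  180. ]
red [164 141  14  15  70] [172.6 150.2] [ 75.    80.   100.55]
red [267 140  32  31 409] [283.  157.8] [102. 154. 184.]
yellow [156 132  32  32 405] [176.  149.3] [109.2 183.  203. ]
yellow [358 211  16  15 187] [365.3 218.1] [114.3 203.  205. ]
yellow [352 213   9  16  34] [354.2 222.2] [ 90.65  98.   117.05]
green [384 138  31  30 343] [397.2 156. ] [ 79.1 122.  141. ]
green [275 141  15  14 162] [282.1 147.4] [ 79. 144. 147.]
blue [399 137  16  17 189] [406.4 145. ] [ 80.4 183.  188. ]
blue [391 144  14  16  67] [395.  154.1] [76.  78.  95.3]
blue [344 206  32  31 420] [357.4 222.1] [112.95 162.   191.  ]
orange [341 262  22  20 343] [351.8 271.3] [ 96. 173. 203.]
orange [373 262  25  20 382] [385.1 271.6] [ 94. 156. 203.]
black [273 154  18   9  43] [281.2 159.5] [60.  64.  72.9]
black [195 205  31  32 780] [210.1 220.5] [33.   49.   53.05]
black [266 238   7  17  78] [269.2 246.1] [32.  40.5 69. ]
scene
red [215 254  33  24 352] [230.4 267.9] [ 67.   96.5 123. ]
red [317 295  18  19 262] [325.6 303.8] [ 65.  117.5 1
[... 1026 characters left out ...]
ck [224 188  10  15  54] [228.  195.1] [62.95 72.   74.  ]
black [137 191  14   7  67] [144.1 194.5] [57.3 64.  72. ]
black [209 198  28  11  61] [225.  205.3] [60. 68. 74.]
black [134 200  31  27 412] [149.8 214.1] [48.55 62.   73.  ]
black [272 216  36  25 193] [290.7 227.6] [12. 54. 72.]
black [222 238  15  10  89] [229.6 243.3] [44.  51.  68.6]
black [317 247  33  26 689] [332.7 259.8] [11.  31.  62.6]
black [221 250  25  19 250] [232.2 260.4] [43. 51. 73.]
black [220 262  29  16  66] [236.7 273.2] [62.25 70.   74.  ]
black [ 125  273   87   77 1927] [162.5 319.5] [23. 28. 69.]
black [318 306  16   7  63] [326.  309.6] [63. 67. 73.]
black [315 319  21  15 189] [324.4 327.4] [63. 67. 73.]
```

```bash
python3 - <<'E'
from h import *
from rig import viewer
d=viewer.get_image('top'); im=d['pixels']; sc=viewer.get_image('scene')
T={'red':(283,157),'yellow':(176,149),'green':(397,156),'blue':(357,222),'black':(210,220)}
Cc={'red':(162.5,140.5),'yellow':(365,218),'green':(282,147),'blue':(406,145)}
vm={'red':155,'yellow':170,'green':130,'blue':165}
o1=im.copy();o2=sc['pixels'].copy()
th=np.linspace(0,2*np.pi,40)
def near(m,p,am): return min(comps(m,am),key=lambda c:np.hypot(*(c[1]-p)))[2]
def ring(o,D,x,z,r,col):
    for u in proj(D,np.c_[x[0]+r*np.cos(th),x[1]+r*np.sin(th),0*th+z]): 
        u=np.round(u*3+1).astype(int); cv2.circle(o,tuple(u),0,col,-1)
o1=cv2.resize(o1,None,fx=3,fy=3);o2=cv2.resize(o2,None,fx=3,fy=3)
for c,p in T.items():
    l=near(hmask(im,c,80),p,100)
    k=cv2.findContours(l,cv2.RETR_EXTERNAL,cv2.CHAIN_APPROX_NONE)[0][0]
    h=cv2.convexHull(k)[:,0].astype(float)
    # densify: contour points near the hull
    k=k[:,0].astype(float); dd=np.array([cv2.pointPolygonTest(h.astype(np.float32),tuple(q),True) for q in k])
    P=k[dd<1.2]; ce=P.mean(0); P=P+0.5*(P-ce)/np.hypot(*(P-ce).T)[:,None]
    x,e=fitcircle(d,P,0.010,.037,back(d,p,.01)); print('tray',c,x.round(4),e.round(2))
    for D,o in((d,o1),(sc,o2)): ring(o,D,x,.012,.037,(255,0,255)); ring(o,D,x,0,.037,(255,255,255))
for c,p in Cc.items():
    l=near(hmask(im,c,80,vm[c]),p,60)
    k=cv2.findContours(l,cv2.RETR_EXTERNAL,cv2.CHAIN_APPROX_NONE)[0][0][:,0].astype(float)
    ce=k.mean(0);k=k+.5*(k-ce)/np.hypot(*(k-ce).T)[:,None]
    x,e=fitcircle(d,k,.094,.016,back(d,p,.094)); print('bottle',c,x.round(4),e.round(2))
    for D,o in((d,o1),(sc,o2)): ring(o,D,x,.094,.016,(255,0,255)); ring(o,D,x,.006,.021,(255,255,255))
for p in((355,270),(389,270)):
    l=near(hmask(im,'orange',80,185),p,60); m=comps(l,1)[0][1]; print('orange',back(d,m,.088).round(3))
cv2.imwrite("pics/o1.png",o1[125*3:240*3,150*3:420*3][:, :800]);cv2.imwrite("pics/o2.png",o2[160*3:350*3,125*3:380*3])
E
```

```text
tray red [ 0.6165 -0.0089] 0.31
tray yellow [0.6315 0.2528] 0.25
tray green [ 0.6238 -0.2864] 0.19
tray blue [ 0.4608 -0.1904] 0.28
tray black [0.459  0.1593] 0.22
bottle red [0.6312 0.2585] 0.26
bottle yellow [ 0.4618 -0.1897] 0.38
bottle green [ 0.6173 -0.0068] 0.59
bottle blue [ 0.6255 -0.2833] 0.41
orange [ 0.345 -0.167]
orange [ 0.344 -0.243]
```

View pics/o1.png

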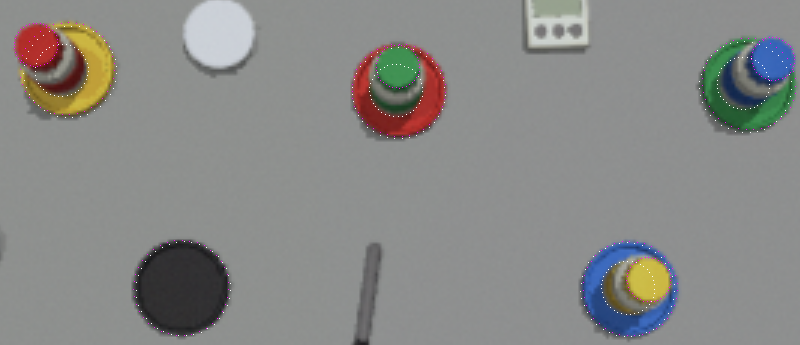

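View pics/o2.png

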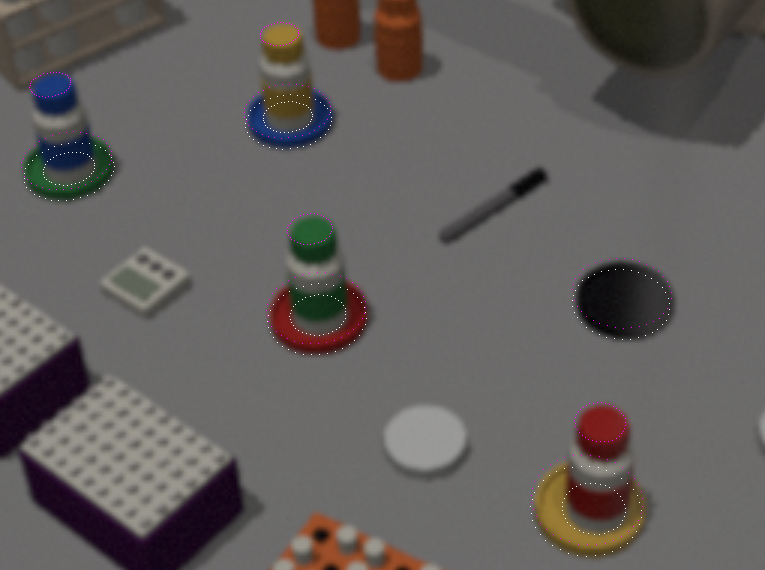

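Both views agree to within about 1 px. Plan: yellow→spare, blue→blue, green→green, red→red, yellow→yellow. First I turn the tool to line up with the world axes and approach.

>>> jog_arm(
  dr=[
    [0,0,0.122],
    [0,0,0.122],
    [0,0,0.121],
    [0,0,0],
    [0,0,0],
    [0,0,0],
    [0,0,0],
    [0,0,0],
    [0,0,0],
    [0,0,0],
  ],
  slide=[
    [0,0,0],
    [0,0,0],
    [0,0,0],
    [-0.03,-0.025,0],
    [-0.03,-0.025,0],
    [-0.03,-0.025,0],
    [-0.03,-0.025,0],
    [-0.03,-0.025,0],
    [-0.03,-0.025,0],
    [0,0,0],
  ],
  gripper=[1,1,1,1,1,1,1,1,1,1],
  force=40,
)

```text
time_s: 1.3
position: [0.3482, -0.3307, 0.2426]
tool_rot: [[0.004, -1.0, 0.001], [-1.0, -0.004, 0.001], [-0.001, -0.001, -1.0]]
ft_force: [0.0, -0.2, -0.4]
grip_width: 0.0853
```

>>> jog_arm(
  dr=[
    [0,0,0],
    [0,0,0],
    [0,0,0],
    [0,0,0],
    [0,0,0],
    [0,0,0],
    [0,0,0],
    [0,0,0],
    [0,0,0],
    [0,0,0],
  ],
  slide=[
    [-0.028,-0.023,0],
    [-0.028,-0.023,0],
    [-0.028,-0.023,0],
    [-0.028,-0.023,0],
    [-0.028,-0.022,0],
    [0,0,0.034],
    [0,0,0.034],
    [0,0,0.034],
    [0,0,0],
    [0,0,0],
  ],
  gripper=[1,1,1,1,1,1,1,1,1,1],
)

```text
time_s: 2.3
position: [0.4605, -0.1945, 0.141]
tool_rot: [[-0.001, -1.0, -0.0], [-1.0, 0.001, -0.0], [0.0, 0.0, -1.0]]
ft_force: [0.6, -0.6, 1.5]
grip_width: 0.085
```

```bash
python3 - <<'E'
from rig import *
import cv2
s=observe();print(s['position'],s['q'])
for n in('wrist','scene'): cv2.imwrite(f"pics/{n}1.png",viewer.get_image(n)['pixels'])
a=cv2.imread('pics/wrist1.png');b=cv2.imread('pics/scene1.png')
import numpy as np
cv2.imwrite('pics/ws1.png',cv2.resize(np.hstack([a,b]),(800,300)))
E
```

```text
[ 0.46046254 -0.19448013  0.14103536] [-3.64906086e+01  2.27918034e+01  9.14036048e+01 -5.14920148e-03
  6.58013510e+01  5.35506061e+01]
```

View pics/ws1.png

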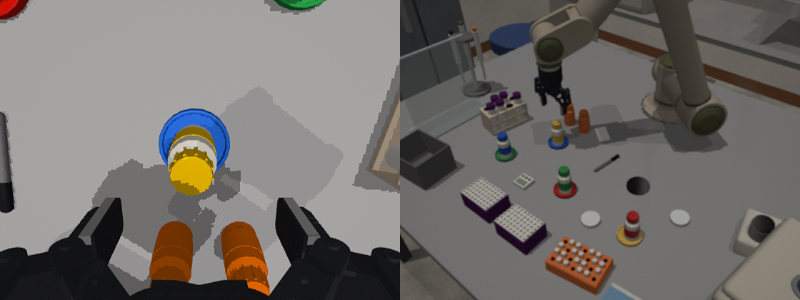

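```bash
python3 - <<'E'
from h import *
from rig import *
import cv2
s=observe();p=s['position']
for n in('wrist','scene','top'):
    d=viewer.get_image(n); im=d['pixels'].copy()
    print(n,proj(d,[p,[p[0],p[1],p[2]-.011],[.4618,-.1897,.094],[.345,-.167,.088]]).round(0).tolist(), (-np.array(d['R']).T@d['t']).round(3))
    for X,c in ((p,(255,0,255)),([.4618,-.1897,.094],(0,255,0))):
        u=proj(d,X)[0]; cv2.circle(im,tuple(int(round(a)) for a in u),3,c,-1)
    cv2.imwrite(f'pics/{n}2.png',im)
a=[cv2.imread(f'pics/{n}2.png') for n in('wrist','scene','top')]
a[1]=cv2.resize(a[1][80:290,120:400],(560,420)); a[2]=cv2.resize(a[2][125:335,240:520],(560,420))
cv2.imwrite('pics/ws2.png',cv2.resize(np.hstack(a),(800,200)))
E
```

```text
wrist [[278.0, 293.0], [278.0, 280.0], [269.0, 245.0], [235.0, 411.0]] [ 0.537 -0.195  0.274]
scene [[215.0, 154.0], [215.0, 158.0], [218.0, 171.0], [256.0, 155.0]] [1.195 0.617 0.878]
top [[373.0, 216.0], [371.0, 217.0], [366.0, 218.0], [355.0, 272.0]] [0.384 0.008 1.154]
```

View pics/ws2.png

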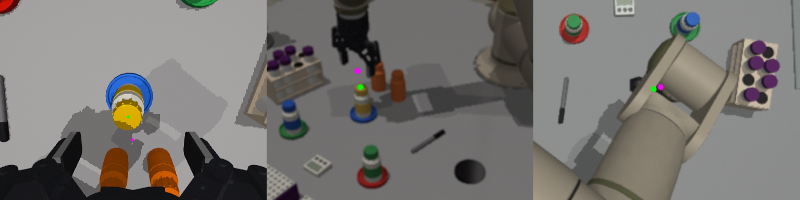

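>>> jog_arm(
  dr=[
    [0,0,0],
    [0,0,0],
    [0,0,0],
    [0,0,0],
    [0,0,0],
    [0,0,0],
    [0,0,0],
    [0,0,0],
    [0,0,0],
    [0,0,0],
  ],
  slide=[
    [-0.005,-0.001,0],
    [0,0,0.02],
    [0,0,0.02],
    [0,0,0.02],
    [0,0,0.02],
    [0,0,0.02],
    [0,0,0],
    [0,0,0],
    [0,0,0],
    [0,0,0],
  ],
  gripper=[1,1,1,1,1,1,1,1,-1,-1],
  force=40,
)

```text
time_s: 3.55
position: [0.4617, -0.1891, 0.0413]
tool_rot: [[-0.0, -1.0, 0.002], [-1.0, 0.0, -0.001], [0.001, -0.002, -1.0]]
ft_force: [-0.4, -0.2, 0.4]
grip_width: 0.0593
```

>>> jog_arm(
  dr=[
    [0,0,0],
    [0,0,0],
    [0,0,0],
    [0,0,0],
    [0,0,0],
    [0,0,0],
    [0,0,0],
    [0,0,0],
    [0,0,0],
    [0,0,0],
  ],
  slide=[
    [0,0,0],
    [0,0,0],
    [0,0,0],
    [0,0,0],
    [0,0,0],
    [0,0,0],
    [0,0,0],
    [0,0,-0.005],
    [0,0,-0.01],
    [0,0,-0.01],
  ],
  gripper=[-1,-1,-1,-1,-1,-1,-1,-1,-1,-1],
)

```text
time_s: 4.55
position: [0.4613, -0.1889, 0.0662]
tool_rot: [[-0.0, -1.0, 0.0], [-1.0, 0.0, -0.0], [0.0, -0.0, -1.0]]
ft_force: [0.7, 0.2, -0.0]
grip_width: 0.041
```

```bash
cat > look.py <<'E'
from h import *
from rig import *
import sys
k=sys.argv[1]
s=observe();print(s['position'].round(4),s['tool_rot'].round(3).tolist(),s['grip_width'],s['ft_force'].round(1),s['time_s'])
d={n:viewer.get_image(n) for n in('wrist','scene','top')}
a=[d['wrist']['pixels'],d['scene']['pixels'][100:380,80:450],d['top']['pixels'][110:300,120:440]]
a=[cv2.resize(x,(400,300)) for x in a]+[np.zeros((300,400,3),np.uint8)]
cv2.imwrite(f'pics/l{k}.png',np.vstack([np.hstack(a[:2]),np.hstack(a[2:])]))
E
python3 look.py 3
```

```text
[ 0.4613 -0.1889  0.0662] [[-0.0, -1.0, 0.0], [-1.0, 0.0, -0.0], [0.0, -0.0, -1.0]] 0.041043355415693275 [ 0.7  0.2 -0. ] 4.55
```

View pics/l3.png

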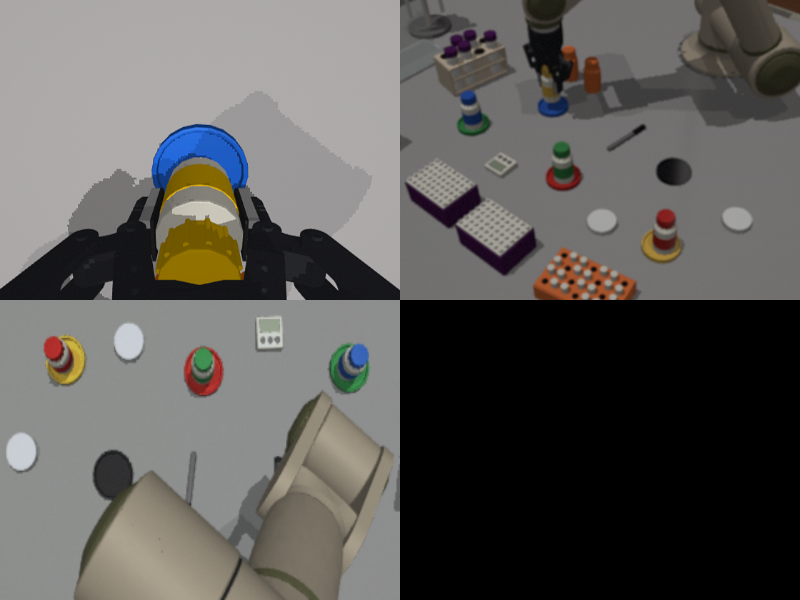

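The wrist view shows yellow held between the pads (41 mm), upright and clear of the blue tray. Carrying it to the spare tray.

>>> jog_arm(
  dr=[
    [0,0,0],
    [0,0,0],
    [0,0,0],
    [0,0,0],
    [0,0,0],
    [0,0,0],
    [0,0,0],
    [0,0,0],
    [0,0,0],
    [0,0,0],
  ],
  slide=[
    [0,0,-0.02],
    [0,0,-0.03],
    [-0.01,0,-0.01],
    [-0.02,0,0],
    [-0.03,0,0],
    [-0.03,0,0],
    [-0.03,0,0],
    [-0.03,0,0],
    [-0.03,0,0],
    [-0.03,0,0],
  ],
  gripper=[-1,-1,-1,-1,-1,-1,-1,-1,-1,-1],
)

```text
time_s: 5.7
position: [0.4606, 0.0229, 0.1247]
tool_rot: [[-0.0, -1.0, -0.001], [-1.0, 0.0, 0.0], [-0.0, 0.001, -1.0]]
ft_force: [0.5, -1.0, -0.6]
grip_width: 0.0412
```

>>> jog_arm(
  dr=[
    [0,0,0],
    [0,0,0],
    [0,0,0],
    [0,0,0],
    [0,0,0],
    [0,0,0],
    [0,0,0],
    [0,0,0],
    [0,0,0],
    [0,0,0],
  ],
  slide=[
    [-0.03,0,0],
    [-0.03,0.001,0],
    [-0.03,0.001,0],
    [-0.025,0,0],
    [-0.015,0,0],
    [-0.008,0,0],
    [0,0,0],
    [0,0,0.02],
    [0,0,0.02],
    [0,0,0],
  ],
  gripper=[-1,-1,-1,-1,-1,-1,-1,-1,-1,-1],
)

```text
time_s: 6.7
position: [0.4581, 0.1583, 0.0834]
tool_rot: [[-0.001, -1.0, -0.005], [-1.0, 0.001, -0.001], [0.001, 0.005, -1.0]]
ft_force: [0.2, 0.2, -0.7]
grip_width: 0.0412
```

```bash
python3 look.py 4
```

```text
[0.4581 0.1583 0.0834] [[-0.001, -1.0, -0.005], [-1.0, 0.001, -0.001], [0.001, 0.005, -1.0]] 0.04117925347061459 [ 0.2  0.2 -0.7] 6.7
```

View pics/l4.png

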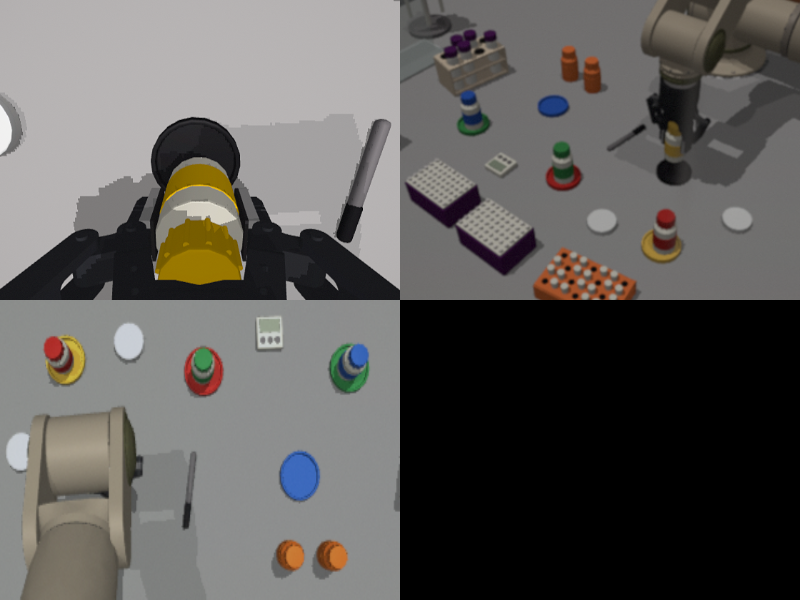

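>>> jog_arm(
  dr=[
    [0,0,0],
    [0,0,0],
    [0,0,0],
    [0,0,0],
    [0,0,0],
    [0,0,0],
    [0,0,0],
    [0,0,0],
    [0,0,0],
    [0,0,0],
  ],
  slide=[
    [-0.001,-0.001,0.015],
    [0,0,0.015],
    [0,0,0.008],
    [0,0,0.003],
    [0,0,0],
    [0,0,0],
    [0,0,0],
    [0,0,0],
    [0,0,0],
    [0,0,0],
  ],
  gripper=[-1,-1,-1,-1,-1,-1,1,1,1,1],
)

```text
time_s: 7.85
position: [0.4604, 0.1602, 0.0445]
tool_rot: [[-0.0, -1.0, 0.0], [-1.0, 0.0, 0.0], [-0.0, -0.0, -1.0]]
ft_force: [0.3, 0.5, -0.8]
grip_width: 0.0855
```

>>> jog_arm(
  dr=[
    [0,0,0],
    [0,0,0],
    [0,0,0],
    [0,0,0],
    [0,0,0],
    [0,0,0],
    [0,0,0],
    [0,0,0],
    [0,0,0],
    [0,0,0],
  ],
  slide=[
    [0,0,-0.02],
    [0,0,-0.04],
    [0,0,-0.04],
    [0.03,-0.01,0],
    [0.03,-0.01,0],
    [0.03,-0.01,0],
    [0.03,-0.01,0],
    [0.03,-0.01,0],
    [0.03,-0.01,0],
    [0.03,-0.01,0],
  ],
  gripper=[1,1,1,1,1,1,1,1,1,1],
)

```text
time_s: 8.85
position: [0.5305, -0.0511, 0.1443]
tool_rot: [[-0.0, -1.0, -0.0], [-1.0, 0.0, 0.0], [-0.0, 0.0, -1.0]]
ft_force: [-0.5, 0.0, 0.3]
grip_width: 0.0852
```

```bash
python3 look.py 5; python3 - <<'E'
from h import *
from rig import viewer
d=viewer.get_image('top')
for u in((458,167),(445,240),(475,175)): print([back(d,u,z).round(3).tolist() for z in(.06,.1)])
E
```

```text
[ 0.5305 -0.0511  0.1443] [[-0.0, -1.0, -0.0], [-1.0, 0.0, 0.0], [-0.0, 0.0, -1.0]] 0.08524329664988996 [-0.5  0.   0.3] 8.85
[[0.581, -0.407], [0.574, -0.392]]
[[0.416, -0.373], [0.414, -0.359]]
[[0.563, -0.446], [0.557, -0.429]]
```

View pics/l5.png

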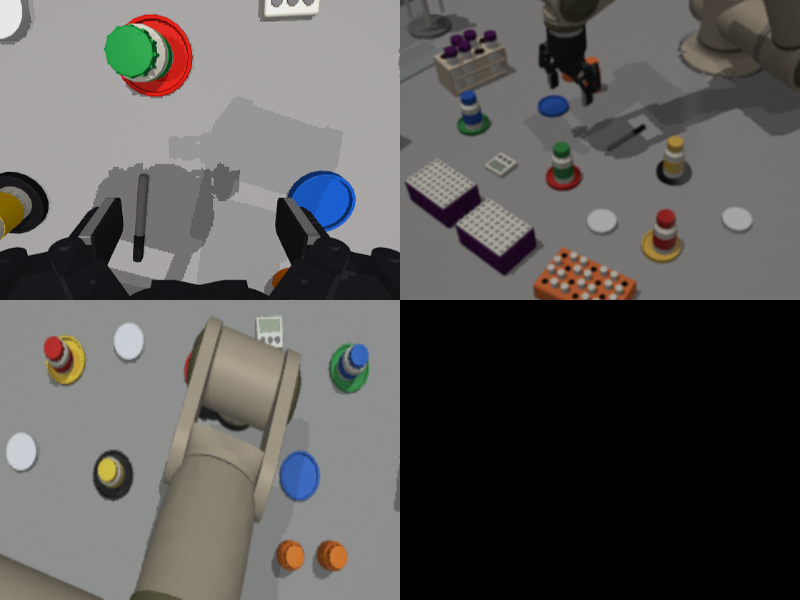

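Yellow stands upright in the black tray. On to the blue bottle.

>>> jog_arm(
  dr=[
    [0,0,0],
    [0,0,0],
    [0,0,0],
    [0,0,0],
    [0,0,0],
    [0,0,0],
    [0,0,0],
    [0,0,0],
    [0,0,0],
    [0,0,0],
  ],
  slide=[
    [0.03,-0.013,0],
    [0.03,-0.013,0],
    [0.03,-0.013,0],
    [0.03,-0.013,0],
    [0.03,-0.013,0],
    [0.03,-0.013,0],
    [0.03,-0.01,0],
    [0.02,-0.006,0],
    [0,0,0],
    [0,0,0],
  ],
  gripper=[1,1,1,1,1,1,1,1,1,1],
)

```text
time_s: 10.05
position: [0.6242, -0.2785, 0.144]
tool_rot: [[0.001, -1.0, -0.001], [-1.0, -0.001, 0.001], [-0.001, 0.001, -1.0]]
ft_force: [0.5, 0.3, 0.1]
grip_width: 0.0853
```

```bash
python3 - <<'E'
from h import *
from rig import *
s=observe();p=s['position'];print(p)
d=viewer.get_image('wrist');im=d['pixels'].copy()
for x in((.6255,-.2833),):
    th=np.linspace(0,6.283,60)
    for z,r in((.094,.016),(.006,.021)):
        for u in proj(d,np.c_[x[0]+r*np.cos(th),x[1]+r*np.sin(th),0*th+z]): cv2.circle(im,tuple(int(round(a)) for a in u),1,(255,0,255),-1)
cv2.imwrite('pics/w6.png',im)
E
```

```text
[ 0.62418197 -0.27849186  0.1440388 ]
```

View pics/w6.png

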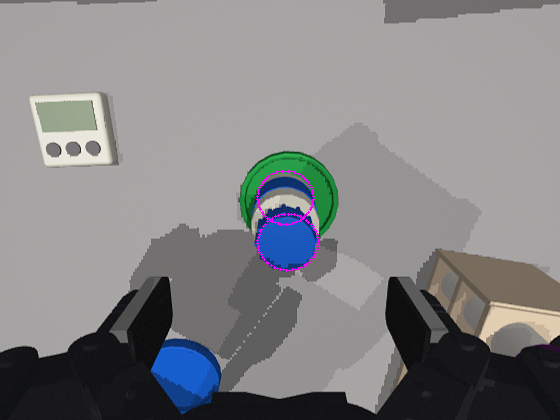

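>>> jog_arm(
  dr=[
    [0,0,0],
    [0,0,0],
    [0,0,0],
    [0,0,0],
    [0,0,0],
    [0,0,0],
    [0,0,0],
    [0,0,0],
    [0,0,0],
    [0,0,0],
  ],
  slide=[
    [0.005,-0.001,0],
    [0,0,0.02],
    [0,0,0.02],
    [0,0,0.02],
    [0,0,0.02],
    [0,0,0.015],
    [0,0,0.008],
    [0,0,0],
    [0,0,0],
    [0,0,0],
  ],
  gripper=[1,1,1,1,1,1,1,1,-1,-1],
)

```text
time_s: 11.1
position: [0.6257, -0.2851, 0.0425]
tool_rot: [[-0.0, -1.0, 0.002], [-1.0, 0.0, -0.001], [0.001, -0.002, -1.0]]
ft_force: [0.1, 0.1, 0.6]
grip_width: 0.0587
```

>>> jog_arm(
  dr=[
    [0,0,0],
    [0,0,0],
    [0,0,0],
    [0,0,0],
    [0,0,0],
    [0,0,0],
    [0,0,0],
    [0,0,0],
    [0,0,0],
    [0,0,0],
  ],
  slide=[
    [0,0,0],
    [0,0,0],
    [0,0,0],
    [0,0,0],
    [0,0,0],
    [0,0,0],
    [0,0,0],
    [0,0,0],
    [0,0,0],
    [0,0,0],
  ],
  gripper=[-1,-1,-1,-1,-1,-1,-1,-1,-1,-1],
)

```text
time_s: 12.1
position: [0.6256, -0.2851, 0.0423]
tool_rot: [[-0.0, -1.0, 0.001], [-1.0, 0.0, -0.001], [0.001, -0.001, -1.0]]
ft_force: [-0.4, 0.7, 5.6]
grip_width: 0.0411
```

>>> jog_arm(
  dr=[
    [0,0,0],
    [0,0,0],
    [0,0,0],
    [0,0,0],
    [0,0,0],
    [0,0,0],
    [0,0,0],
    [0,0,0],
    [0,0,0],
    [0,0,0],
  ],
  slide=[
    [0,0,-0.015],
    [0,0,-0.03],
    [0,0,-0.035],
    [-0.008,0.014,0],
    [-0.016,0.028,0],
    [-0.016,0.028,0],
    [-0.016,0.028,0],
    [-0.016,0.028,0],
    [-0.016,0.028,0],
    [-0.007,0.012,0],
  ],
  gripper=[-1,-1,-1,-1,-1,-1,-1,-1,-1,-1],
)

```text
time_s: 13.1
position: [0.4571, -0.1884, 0.1221]
tool_rot: [[-0.0, -1.0, -0.001], [-1.0, 0.0, 0.001], [-0.001, 0.001, -1.0]]
ft_force: [1.4, -0.6, -0.9]
grip_width: 0.0416
```

>>> jog_arm(
  dr=[
    [0,0,0],
    [0,0,0],
    [0,0,0],
    [0,0,0],
    [0,0,0],
    [0,0,0],
    [0,0,0],
    [0,0,0],
    [0,0,0],
    [0,0,0],
  ],
  slide=[
    [0,0,0],
    [0,0,0.02],
    [0,0,0.02],
    [0,0,0.01],
    [0,0,0],
    [0,0,0],
    [0,0,0],
    [0,0,0],
    [0,0,0],
    [0,0,0],
  ],
  gripper=[-1,-1,-1,-1,-1,-1,-1,-1,-1,-1],
)

```text
time_s: 14.1
position: [0.4594, -0.1899, 0.0716]
tool_rot: [[-0.0, -1.0, 0.0], [-1.0, 0.0, -0.0], [0.0, -0.0, -1.0]]
ft_force: [-0.2, -0.9, -1.0]
grip_width: 0.0412
```

```bash
python3 look.py 7
```

```text
[ 0.4594 -0.1899  0.0716] [[-0.0, -1.0, 0.0], [-1.0, 0.0, -0.0], [0.0, -0.0, -1.0]] 0.04119624625624238 [-0.2 -0.9 -1. ] 14.1
```

View pics/l7.png

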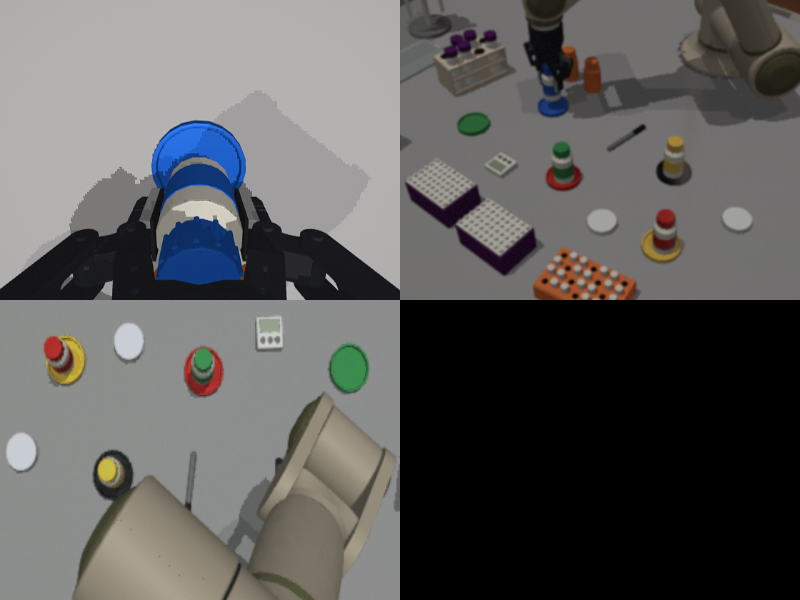

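>>> jog_arm(
  dr=[
    [0,0,0],
    [0,0,0],
    [0,0,0],
    [0,0,0],
    [0,0,0],
    [0,0,0],
    [0,0,0],
    [0,0,0],
    [0,0,0],
    [0,0,0],
  ],
  slide=[
    [0,-0.001,0.01],
    [0,0,0.01],
    [0,0,0.006],
    [0,0,0.003],
    [0,0,0],
    [0,0,0],
    [0,0,0],
    [0,0,0],
    [0,0,0],
    [0,0,0],
  ],
  gripper=[-1,-1,-1,-1,-1,-1,1,1,1,1],
)

```text
time_s: 15.25
position: [0.4603, -0.1899, 0.0422]
tool_rot: [[-0.0, -1.0, 0.0], [-1.0, 0.0, -0.0], [0.0, -0.0, -1.0]]
ft_force: [0.1, -0.0, -0.5]
grip_width: 0.0853
```

>>> jog_arm(
  dr=[
    [0,0,0],
    [0,0,0],
    [0,0,0],
    [0,0,0],
    [0,0,0],
    [0,0,0],
    [0,0,0],
    [0,0,0],
    [0,0,0],
    [0,0,0],
  ],
  slide=[
    [0,0,-0.02],
    [0,0,-0.04],
    [0,0,-0.04],
    [-0.03,-0.026,0],
    [-0.03,-0.026,0],
    [-0.03,-0.026,0],
    [-0.03,-0.026,0],
    [-0.03,-0.026,0],
    [-0.025,-0.02,0],
    [-0.008,-0.007,0],
  ],
  gripper=[1,1,1,1,1,1,1,1,1,1],
)

```text
time_s: 16.25
position: [0.6184, -0.0045, 0.1419]
tool_rot: [[0.002, -1.0, 0.0], [-1.0, -0.002, 0.0], [-0.0, -0.0, -1.0]]
ft_force: [0.3, 0.0, -0.4]
grip_width: 0.0853
```

```bash
python3 look.py 8
```

```text
[ 0.6184 -0.0045  0.1419] [[0.002, -1.0, 0.0], [-1.0, -0.002, 0.0], [-0.0, -0.0, -1.0]] 0.08525632084179699 [ 0.3  0.  -0.4] 16.25
```

View pics/l8.png

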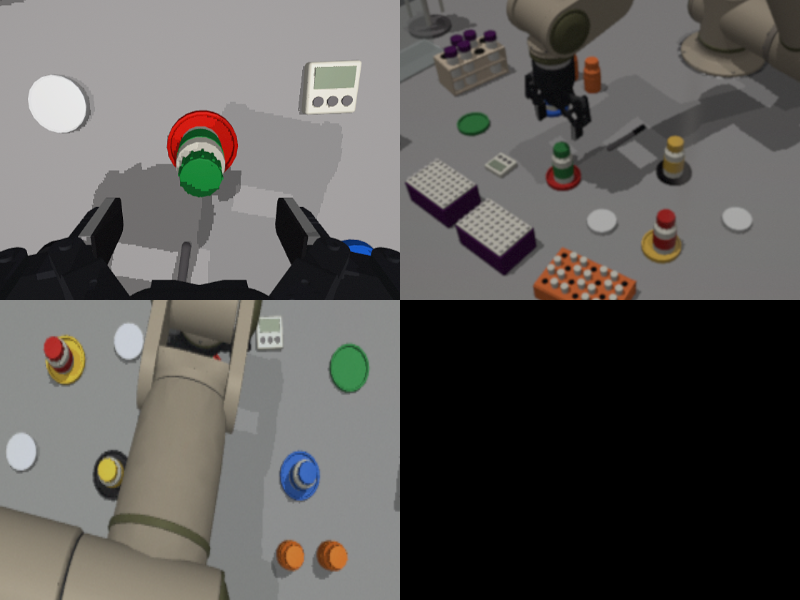

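Blue stands in the blue tray, and the gripper is centred over the green bottle.

>>> jog_arm(
  dr=[
    [0,0,0],
    [0,0,0],
    [0,0,0],
    [0,0,0],
    [0,0,0],
    [0,0,0],
    [0,0,0],
    [0,0,0],
    [0,0,0],
    [0,0,0],
  ],
  slide=[
    [0,0,0],
    [0,0,0.02],
    [0,0,0.02],
    [0,0,0.02],
    [0,0,0.02],
    [0,0,0.014],
    [0,0,0.006],
    [0,0,0],
    [0,0,0],
    [0,0,0],
  ],
  gripper=[1,1,1,1,1,1,1,1,-1,-1],
)

```text
time_s: 17.4
position: [0.6177, -0.007, 0.0433]
tool_rot: [[-0.0, -1.0, 0.002], [-1.0, 0.0, -0.0], [0.0, -0.002, -1.0]]
ft_force: [0.6, -0.2, 0.7]
grip_width: 0.0591
```

>>> jog_arm(
  dr=[
    [0,0,0],
    [0,0,0],
    [0,0,0],
    [0,0,0],
    [0,0,0],
    [0,0,0],
    [0,0,0],
    [0,0,0],
    [0,0,0],
    [0,0,0],
  ],
  slide=[
    [0,0,0],
    [0,0,0],
    [0,0,0],
    [0,0,0],
    [0,0,0],
    [0,0,0],
    [0,0,0],
    [0,0,0],
    [0,0,0],
    [0,0,0],
  ],
  gripper=[-1,-1,-1,-1,-1,-1,-1,-1,-1,-1],
)

```text
time_s: 18.4
position: [0.6177, -0.0069, 0.0432]
tool_rot: [[-0.0, -1.0, 0.001], [-1.0, 0.0, -0.0], [0.0, -0.001, -1.0]]
ft_force: [-0.9, 1.0, 6.2]
grip_width: 0.0412
```

>>> jog_arm(
  dr=[
    [0,0,0],
    [0,0,0],
    [0,0,0],
    [0,0,0],
    [0,0,0],
    [0,0,0],
    [0,0,0],
    [0,0,0],
    [0,0,0],
    [0,0,0],
  ],
  slide=[
    [0,0,-0.015],
    [0,0,-0.03],
    [0,0,-0.035],
    [0.015,-0.001,0],
    [0.03,-0.001,0],
    [0.03,-0.001,0],
    [0.03,-0.001,0],
    [0.03,-0.001,0],
    [0.03,-0.001,0],
    [0.03,0,0],
  ],
  gripper=[-1,-1,-1,-1,-1,-1,-1,-1,-1,-1],
)

```text
time_s: 19.4
position: [0.6229, -0.2034, 0.1214]
tool_rot: [[-0.0, -1.0, -0.001], [-1.0, 0.0, 0.001], [-0.001, 0.001, -1.0]]
ft_force: [0.5, 0.2, -0.9]
grip_width: 0.0412
```

>>> jog_arm(
  dr=[
    [0,0,0],
    [0,0,0],
    [0,0,0],
    [0,0,0],
    [0,0,0],
    [0,0,0],
    [0,0,0],
    [0,0,0],
    [0,0,0],
    [0,0,0],
  ],
  slide=[
    [0.03,0,0],
    [0.03,0,0],
    [0.018,0,0],
    [0.007,0,0],
    [0,0,0],
    [0,0,0.02],
    [0,0,0.02],
    [0,0,0.01],
    [0,0,0],
    [0,0,0],
  ],
  gripper=[-1,-1,-1,-1,-1,-1,-1,-1,-1,-1],
)

```text
time_s: 20.4
position: [0.6237, -0.2864, 0.0731]
tool_rot: [[0.001, -1.0, 0.001], [-1.0, -0.001, -0.0], [0.0, -0.001, -1.0]]
ft_force: [0.5, -0.3, -0.1]
grip_width: 0.0413
```

```bash
python3 look.py 9
```

```text
[ 0.6237 -0.2864  0.0731] [[0.001, -1.0, 0.001], [-1.0, -0.001, -0.0], [0.0, -0.001, -1.0]] 0.041345075023410296 [ 0.5 -0.3 -0.1] 20.4
```

View pics/l9.png

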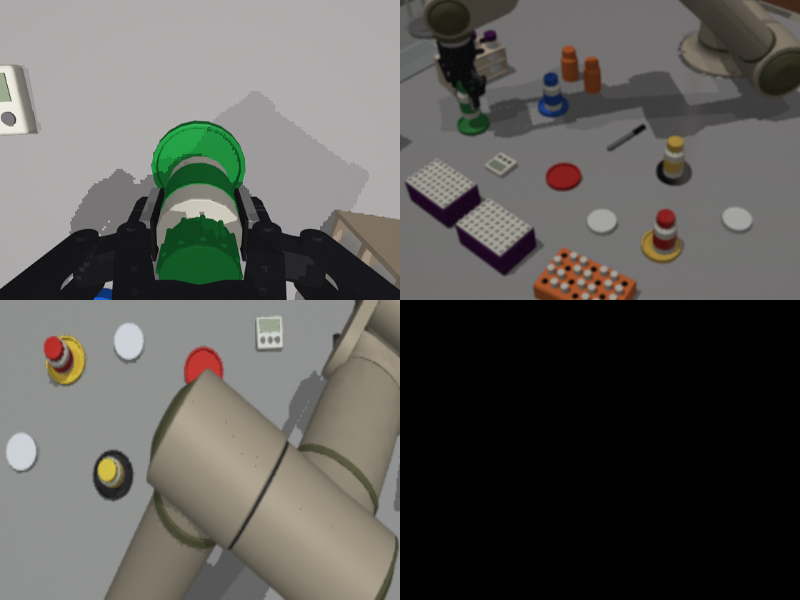

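Green hangs upright over the green tray. Lowering by 29 mm, releasing, then heading for red.

>>> jog_arm(
  dr=[
    [0,0,0],
    [0,0,0],
    [0,0,0],
    [0,0,0],
    [0,0,0],
    [0,0,0],
    [0,0,0],
    [0,0,0],
    [0,0,0],
    [0,0,0],
  ],
  slide=[
    [0,0,0.01],
    [0,0,0.01],
    [0,0,0.006],
    [0,0,0.003],
    [0,0,0],
    [0,0,0],
    [0,0,0],
    [0,0,0],
    [0,0,0],
    [0,0,0],
  ],
  gripper=[-1,-1,-1,-1,-1,-1,1,1,1,1],
)

```text
time_s: 21.55
position: [0.6233, -0.2869, 0.0433]
tool_rot: [[-0.0, -1.0, 0.0], [-1.0, 0.0, 0.0], [-0.0, -0.0, -1.0]]
ft_force: [-1.2, -0.2, 0.0]
grip_width: 0.0855
```

>>> jog_arm(
  dr=[
    [0,0,0],
    [0,0,0],
    [0,0,0],
    [0,0,0],
    [0,0,0],
    [0,0,0],
    [0,0,0],
    [0,0,0],
    [0,0,0],
    [0,0,0],
  ],
  slide=[
    [0,0,-0.02],
    [0,0,-0.04],
    [0,0,-0.04],
    [-0.02,0,0],
    [-0.04,0,0],
    [-0.04,0,0],
    [-0.04,0,0],
    [-0.04,0,0],
    [-0.04,0,0],
    [-0.04,0,0],
  ],
  gripper=[1,1,1,1,1,1,1,1,1,1],
)

```text
time_s: 22.55
position: [0.6228, -0.0249, 0.1429]
tool_rot: [[-0.0, -1.0, -0.0], [-1.0, 0.0, 0.0], [-0.0, 0.0, -1.0]]
ft_force: [0.5, 0.3, -0.3]
grip_width: 0.0857
```

```bash
python3 look.py 10
```

```text
[ 0.6228 -0.0249  0.1429] [[-0.0, -1.0, -0.0], [-1.0, 0.0, 0.0], [-0.0, 0.0, -1.0]] 0.08569127635446365 [ 0.5  0.3 -0.3] 22.55
```

View pics/l10.png

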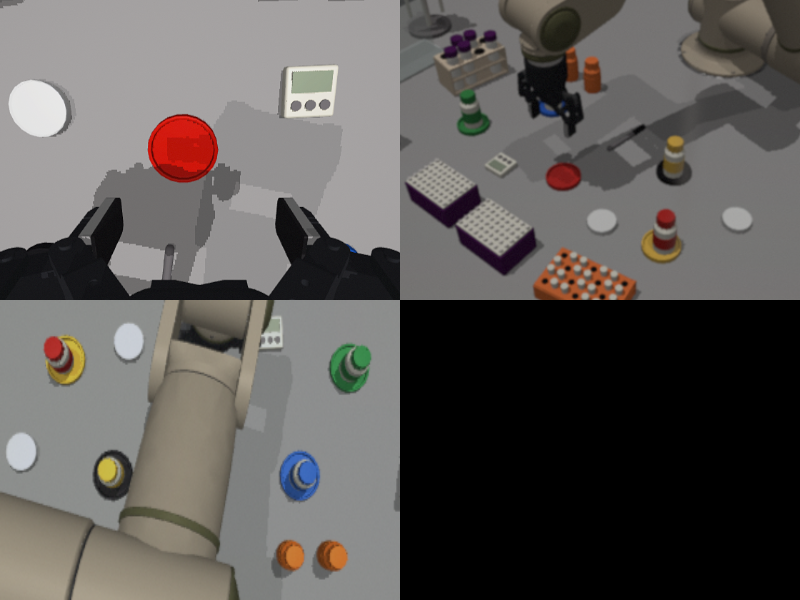

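Green is home. Now the red bottle.

>>> jog_arm(
  dr=[
    [0,0,0],
    [0,0,0],
    [0,0,0],
    [0,0,0],
    [0,0,0],
    [0,0,0],
    [0,0,0],
    [0,0,0],
    [0,0,0],
    [0,0,0],
  ],
  slide=[
    [-0.04,-0.001,0],
    [-0.04,-0.001,0],
    [-0.04,-0.001,0],
    [-0.04,-0.001,0],
    [-0.04,-0.001,0],
    [-0.04,-0.001,0],
    [-0.03,-0.001,0],
    [-0.013,-0.001,0],
    [-0.002,0,0],
    [0,0,0],
  ],
  gripper=[1,1,1,1,1,1,1,1,1,1],
)

```text
time_s: 23.7
position: [0.6317, 0.2568, 0.143]
tool_rot: [[-0.001, -1.0, -0.0], [-1.0, 0.001, -0.001], [0.001, 0.0, -1.0]]
ft_force: [-0.3, -0.6, 0.4]
grip_width: 0.0856
```

```bash
python3 - <<'E'
from h import *
from rig import *
s=observe();p=s['position'];print(p,s['q'].round(0))
d=viewer.get_image('wrist');im=d['pixels'].copy()
for x in((.6312,.2585),):
    th=np.linspace(0,6.283,60)
    for z,r in((.094,.016),(.006,.021)):
        for u in proj(d,np.c_[x[0]+r*np.cos(th),x[1]+r*np.sin(th),0*th+z]): cv2.circle(im,tuple(int(round(a)) for a in u),1,(255,0,255),-1)
cv2.imwrite('pics/w11.png',im)
E
```

```text
[0.63167147 0.25679872 0.14302214] [ 12.  39.  59.  -0.  81. 102.]
```

View pics/w11.png

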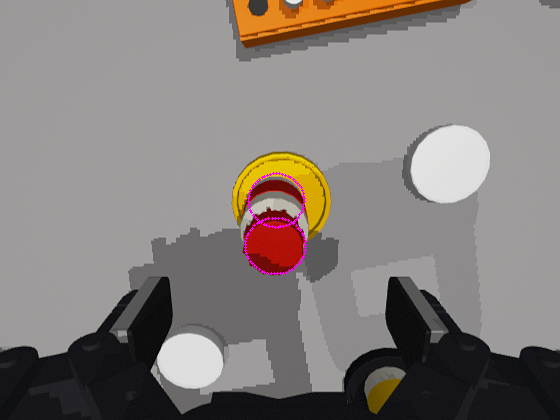

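>>> jog_arm(
  dr=[
    [0,0,0],
    [0,0,0],
    [0,0,0],
    [0,0,0],
    [0,0,0],
    [0,0,0],
    [0,0,0],
    [0,0,0],
    [0,0,0],
    [0,0,0],
  ],
  slide=[
    [-0.001,0,0],
    [0,0,0.02],
    [0,0,0.02],
    [0,0,0.02],
    [0,0,0.02],
    [0,0,0.014],
    [0,0,0.006],
    [0,0,0],
    [0,0,0],
    [0,0,0],
  ],
  gripper=[1,1,1,1,1,1,1,1,-1,-1],
)

```text
time_s: 24.75
position: [0.6319, 0.2592, 0.0444]
tool_rot: [[-0.0, -1.0, 0.002], [-1.0, 0.0, 0.0], [-0.0, -0.002, -1.0]]
ft_force: [0.3, 0.1, -0.5]
grip_width: 0.0595
```

>>> jog_arm(
  dr=[
    [0,0,0],
    [0,0,0],
    [0,0,0],
    [0,0,0],
    [0,0,0],
    [0,0,0],
    [0,0,0],
    [0,0,0],
    [0,0,0],
    [0,0,0],
  ],
  slide=[
    [0,0,0],
    [0,0,0],
    [0,0,0],
    [0,0,0],
    [0,0,0],
    [0,0,0],
    [0,0,0],
    [0,0,0],
    [0,0,0],
    [0,0,0],
  ],
  gripper=[-1,-1,-1,-1,-1,-1,-1,-1,-1,-1],
)

```text
time_s: 25.75
position: [0.6318, 0.2593, 0.0443]
tool_rot: [[-0.0, -1.0, 0.002], [-1.0, 0.0, 0.0], [-0.0, -0.002, -1.0]]
ft_force: [-0.3, -0.9, 5.4]
grip_width: 0.0408
```

>>> jog_arm(
  dr=[
    [0,0,0],
    [0,0,0],
    [0,0,0],
    [0,0,0],
    [0,0,0],
    [0,0,0],
    [0,0,0],
    [0,0,0],
    [0,0,0],
    [0,0,0],
  ],
  slide=[
    [0,0,-0.015],
    [0,0,-0.03],
    [0,0,-0.035],
    [0.015,0.002,0],
    [0.03,0.002,0],
    [0.03,0.002,0],
    [0.03,0.002,0],
    [0.03,0.002,0],
    [0.03,0.002,0],
    [0.03,0.002,0],
  ],
  gripper=[-1,-1,-1,-1,-1,-1,-1,-1,-1,-1],
)

```text
time_s: 26.75
position: [0.6167, 0.0626, 0.1233]
tool_rot: [[-0.0, -1.0, -0.001], [-1.0, 0.0, -0.0], [0.0, 0.001, -1.0]]
ft_force: [0.4, 1.2, -0.9]
grip_width: 0.0414
```

>>> jog_arm(
  dr=[
    [0,0,0],
    [0,0,0],
    [0,0,0],
    [0,0,0],
    [0,0,0],
    [0,0,0],
    [0,0,0],
    [0,0,0],
    [0,0,0],
    [0,0,0],
  ],
  slide=[
    [0.03,0,0],
    [0.025,0,0],
    [0.013,0,0],
    [0.005,0,0],
    [0,0,0],
    [0,0,0.02],
    [0,0,0.02],
    [0,0,0.01],
    [0,0,0],
    [0,0,0],
  ],
  gripper=[-1,-1,-1,-1,-1,-1,-1,-1,-1,-1],
)

```text
time_s: 27.75
position: [0.6177, -0.0084, 0.0739]
tool_rot: [[0.0, -1.0, 0.001], [-1.0, -0.0, -0.0], [0.0, -0.001, -1.0]]
ft_force: [-0.1, -0.5, -0.9]
grip_width: 0.0413
```

```bash
python3 look.py 12
```

```text
[ 0.6177 -0.0084  0.0739] [[0.0, -1.0, 0.001], [-1.0, -0.0, -0.0], [0.0, -0.001, -1.0]] 0.04131217427163314 [-0.1 -0.5 -0.9] 27.75
```

View pics/l12.png

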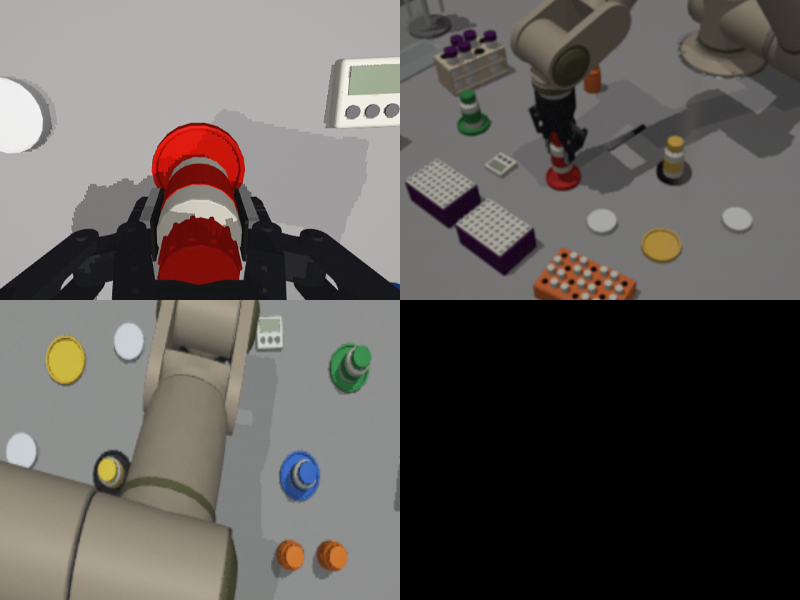

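>>> jog_arm(
  dr=[
    [0,0,0],
    [0,0,0],
    [0,0,0],
    [0,0,0],
    [0,0,0],
    [0,0,0],
    [0,0,0],
    [0,0,0],
    [0,0,0],
    [0,0,0],
  ],
  slide=[
    [0,0.001,0.01],
    [0,0,0.01],
    [0,0,0.006],
    [0,0,0.003],
    [0,0,0],
    [0,0,0],
    [0,0,0],
    [0,0,0],
    [0,0,0],
    [0,0,0],
  ],
  gripper=[-1,-1,-1,-1,-1,-1,1,1,1,1],
)

```text
time_s: 28.9
position: [0.6164, -0.0089, 0.0443]
tool_rot: [[-0.0, -1.0, 0.0], [-1.0, 0.0, 0.0], [-0.0, -0.0, -1.0]]
ft_force: [-0.1, 1.2, -0.2]
grip_width: 0.0855
```

>>> jog_arm(
  dr=[
    [0,0,0],
    [0,0,0],
    [0,0,0],
    [0,0,0],
    [0,0,0],
    [0,0,0],
    [0,0,0],
    [0,0,0],
    [0,0,0],
    [0,0,0],
  ],
  slide=[
    [0,0,-0.02],
    [0,0,-0.04],
    [0,0,-0.04],
    [-0.03,0.028,0],
    [-0.03,0.028,0],
    [-0.03,0.028,0],
    [-0.03,0.028,0],
    [-0.03,0.028,0],
    [-0.018,0.017,0],
    [0,0,0],
  ],
  gripper=[1,1,1,1,1,1,1,1,1,1],
)

```text
time_s: 29.9
position: [0.4572, 0.161, 0.1446]
tool_rot: [[0.003, -1.0, -0.001], [-1.0, -0.003, 0.0], [-0.0, 0.001, -1.0]]
ft_force: [-0.2, -0.2, 0.0]
grip_width: 0.0853
```

```bash
python3 look.py 13; python3 - <<'E'
from h import *
from rig import *
d=viewer.get_image('wrist');im=d['pixels']
m=hmask(im,'yellow',90,170)
for s,c,l in comps(m,150): 
    k=cv2.convexHull(cv2.findContours(l,0,1)[0][0]);print(s,c.round(1),back(d,cv2.minEnclosingCircle(k)[0],.094).round(4))
E
```

```text
[0.4572 0.161  0.1446] [[0.003, -1.0, -0.001], [-1.0, -0.003, 0.0], [-0.0, 0.001, -1.0]] 0.08528722012434448 [-0.2 -0.2  0. ] 29.9
[ 245  217   62   52 2176] [277.3 241. ] [0.462  0.1602]
```

View pics/l13.png

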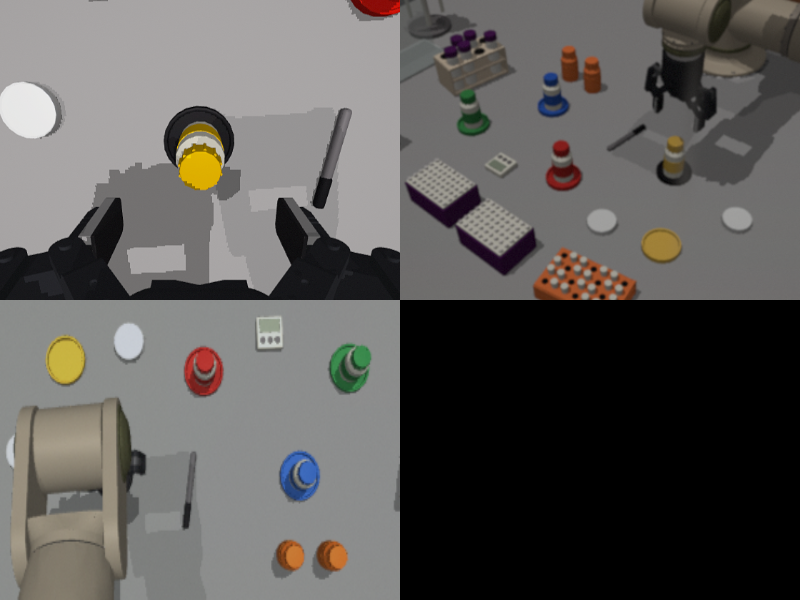

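Red, green and blue are home. Fetching yellow from the spare tray, measured at (0.462, 0.160).

>>> jog_arm(
  dr=[
    [0,0,0],
    [0,0,0],
    [0,0,0],
    [0,0,0],
    [0,0,0],
    [0,0,0],
    [0,0,0],
    [0,0,0],
    [0,0,0],
    [0,0,0],
  ],
  slide=[
    [0,-0.002,0],
    [0,0,0.02],
    [0,0,0.02],
    [0,0,0.02],
    [0,0,0.02],
    [0,0,0.014],
    [0,0,0.007],
    [0,0,0],
    [0,0,0],
    [0,0,0],
  ],
  gripper=[1,1,1,1,1,1,1,1,-1,-1],
)

```text
time_s: 31.1
position: [0.4618, 0.1591, 0.044]
tool_rot: [[-0.0, -1.0, 0.001], [-1.0, 0.0, 0.0], [-0.0, -0.001, -1.0]]
ft_force: [-0.7, -0.4, -0.3]
grip_width: 0.0592
```

>>> jog_arm(
  dr=[
    [0,0,0],
    [0,0,0],
    [0,0,0],
    [0,0,0],
    [0,0,0],
    [0,0,0],
    [0,0,0],
    [0,0,0],
    [0,0,0],
    [0,0,0],
  ],
  slide=[
    [0,0,0],
    [0,0,0],
    [0,0,0],
    [0,0,0],
    [0,0,0],
    [0,0,0],
    [0,0,0],
    [0,0,0],
    [0,0,0],
    [0,0,0],
  ],
  gripper=[-1,-1,-1,-1,-1,-1,-1,-1,-1,-1],
)

```text
time_s: 32.1
position: [0.4617, 0.1592, 0.044]
tool_rot: [[-0.0, -1.0, 0.001], [-1.0, 0.0, 0.0], [-0.0, -0.001, -1.0]]
ft_force: [-0.0, -0.0, 5.9]
grip_width: 0.041
```

>>> jog_arm(
  dr=[
    [0,0,0],
    [0,0,0],
    [0,0,0],
    [0,0,0],
    [0,0,0],
    [0,0,0],
    [0,0,0],
    [0,0,0],
    [0,0,0],
    [0,0,0],
  ],
  slide=[
    [0,0,-0.015],
    [0,0,-0.03],
    [0,0,-0.035],
    [-0.008,-0.014,0],
    [-0.016,-0.029,0],
    [-0.016,-0.029,0],
    [-0.016,-0.029,0],
    [-0.016,-0.029,0],
    [-0.014,-0.026,0],
    [-0.008,-0.014,0],
  ],
  gripper=[-1,-1,-1,-1,-1,-1,-1,-1,-1,-1],
)

```text
time_s: 33.1
position: [0.6327, 0.254, 0.1228]
tool_rot: [[0.0, -1.0, 0.0], [-1.0, -0.0, 0.0], [-0.0, -0.0, -1.0]]
ft_force: [-0.7, -0.6, -0.4]
grip_width: 0.0413
```

>>> jog_arm(
  dr=[
    [0,0,0],
    [0,0,0],
    [0,0,0],
    [0,0,0],
    [0,0,0],
    [0,0,0],
    [0,0,0],
    [0,0,0],
    [0,0,0],
    [0,0,0],
  ],
  slide=[
    [0,0,0],
    [0,0,0.02],
    [0,0,0.02],
    [0,0,0.01],
    [0,0,0],
    [0,0,0],
    [0,0,0],
    [0,0,0],
    [0,0,0],
    [0,0,0],
  ],
  gripper=[-1,-1,-1,-1,-1,-1,-1,-1,-1,-1],
)

```text
time_s: 34.1
position: [0.6314, 0.2531, 0.0736]
tool_rot: [[-0.0, -1.0, 0.0], [-1.0, 0.0, 0.0], [-0.0, -0.0, -1.0]]
ft_force: [-0.2, 1.6, -1.1]
grip_width: 0.041
```

```bash
python3 look.py 14
```

```text
[0.6314 0.2531 0.0736] [[-0.0, -1.0, 0.0], [-1.0, 0.0, 0.0], [-0.0, -0.0, -1.0]] 0.041005300235827095 [-0.2  1.6 -1.1] 34.1
```

View pics/l14.png

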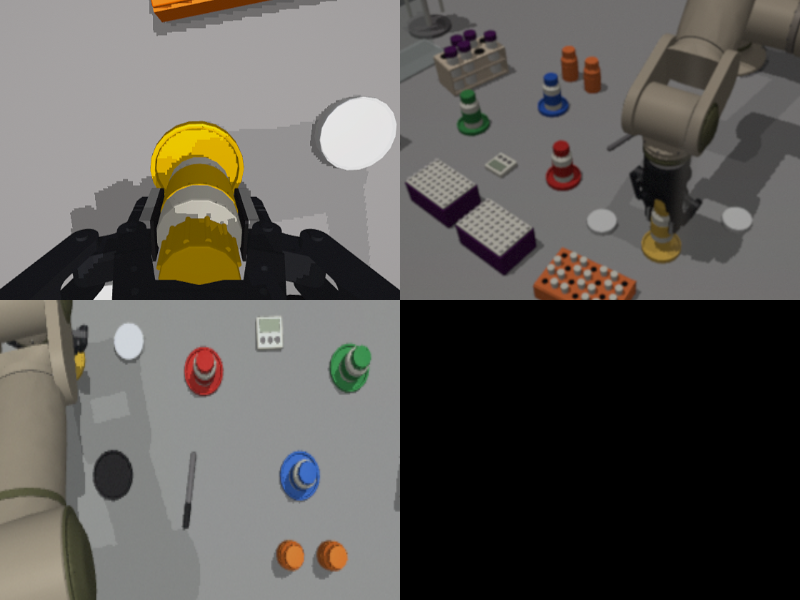

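>>> jog_arm(
  dr=[
    [0,0,0],
    [0,0,0],
    [0,0,0],
    [0,0,0],
    [0,0,0],
    [0,0,0],
    [0,0,0],
    [0,0,0],
    [0,0,0],
    [0,0,0],
  ],
  slide=[
    [0,0,0.01],
    [0,0,0.01],
    [0,0,0.006],
    [0,0,0.003],
    [0,0,0],
    [0,0,0],
    [0,0,0],
    [0,0,0],
    [0,0,0],
    [0,0,0],
  ],
  gripper=[-1,-1,-1,-1,-1,-1,1,1,1,1],
)

```text
time_s: 35.25
position: [0.6314, 0.2531, 0.0443]
tool_rot: [[-0.0, -1.0, 0.0], [-1.0, 0.0, 0.0], [-0.0, -0.0, -1.0]]
ft_force: [-0.3, 0.4, -1.1]
grip_width: 0.0851
```

>>> jog_arm(
  dr=[
    [0,0,0],
    [0,0,0],
    [0,0,0],
    [0,0,0],
    [0,0,0],
    [0,0,0],
    [0,0,0],
    [0,0,0],
    [0,0,0],
    [0,0,0],
  ],
  slide=[
    [0,0,-0.02],
    [0,0,-0.04],
    [0,0,-0.04],
    [0,0,-0.04],
    [0,0,-0.02],
    [0.02,0.03,0],
    [0.02,0.03,0],
    [0.02,0.03,0],
    [0.02,0.03,0],
    [0.02,0.03,0],
  ],
  gripper=[1,1,1,1,1,1,1,1,1,1],
)

```text
time_s: 36.25
position: [0.48, 0.1525, 0.2044]
tool_rot: [[-0.0, -1.0, 0.0], [-1.0, 0.0, -0.0], [0.0, -0.0, -1.0]]
ft_force: [-0.2, -1.0, 0.6]
grip_width: 0.0852
```

>>> jog_arm(
  dr=[
    [0,0,0],
    [0,0,0],
    [0,0,0],
    [0,0,0],
    [0,0,0],
    [0,0,0],
    [0,0,0],
    [0,0,0],
    [0,0,0],
    [0,0,0],
  ],
  slide=[
    [0.03,0.01,0],
    [0.03,0.01,0],
    [0.03,0,0],
    [0.03,0,0],
    [0.03,0,0],
    [0.01,0,0],
    [0,0,0],
    [0,0,0],
    [0,0,0],
    [0,0,0],
  ],
  gripper=[1,1,1,1,1,1,1,1,1,1],
)

```text
time_s: 37.25
position: [0.4613, -0.0059, 0.2043]
tool_rot: [[0.001, -1.0, -0.0], [-1.0, -0.001, 0.0], [-0.0, 0.0, -1.0]]
ft_force: [-0.8, -0.7, 0.8]
grip_width: 0.0853
```

```bash
python3 look.py 15; python3 - <<'E'
from h import *
from rig import viewer
d=viewer.get_image('top');im=d['pixels'].copy();sc=viewer.get_image('scene')
TR={'red':(.6165,-.0089),'yellow':(.6315,.2528),'green':(.6238,-.2864),'blue':(.4608,-.1904)}
o=[cv2.resize(im,None,fx=4,fy=4,interpolation=cv2.INTER_CUBIC),cv2.resize(sc['pixels'],None,fx=4,fy=4,interpolation=cv2.INTER_CUBIC)]
rows=[[],[]];th=np.linspace(0,6.283,60)
for c,x in TR.items():
  for i,D in enumerate((d,sc)):
    for z,r,col in((.094,.016,(255,0,255)),(.012,.037,(255,255,255))):
        for u in proj(D,np.c_[x[0]+r*np.cos(th),x[1]+r*np.sin(th),0*th+z]): cv2.circle(o[i],tuple(int(round(a*4+1.5)) for a in u),0,col,-1)
    u=(proj(D,[[*x,.04]])[0]*4).astype(int)
    rows[i].append(o[i][max(u[1]-130,0):u[1]+130,u[0]-100:u[0]+100])
cv2.imwrite('pics/fin.png',np.vstack([np.hstack(r) for r in rows]))
E
```

```text
[ 0.4613 -0.0059  0.2043] [[0.001, -1.0, -0.0], [-1.0, -0.001, 0.0], [-0.0, 0.0, -1.0]] 0.08529268118381945 [-0.8 -0.7  0.8] 37.25
```

View pics/l15.png

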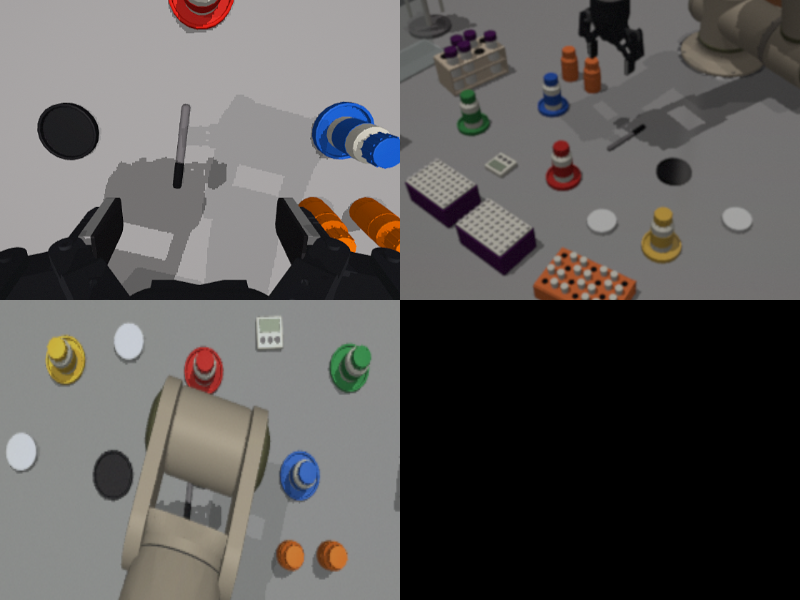

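View pics/fin.png

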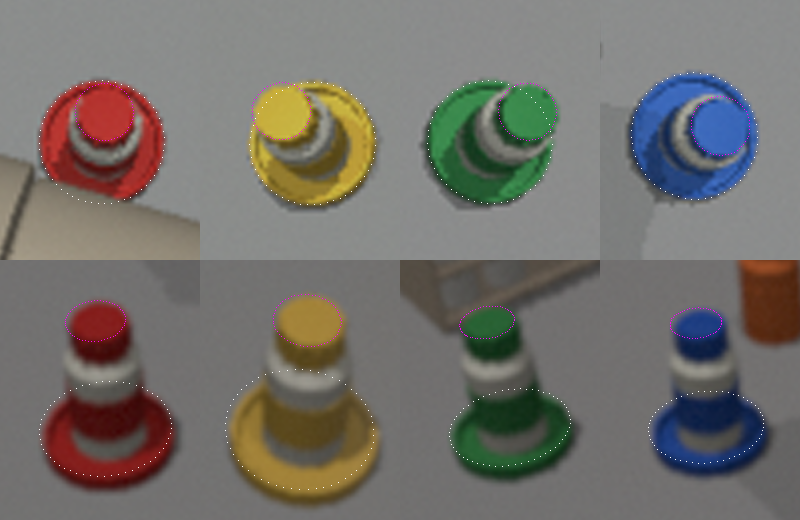

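All four cap tops match the predicted height (94 mm) and centre in both views. The black tray is empty and the orange bottles have not moved.

```bash
python3 -c "
from rig import *
s=observe();print(s['time_s'],abs(s['qvel']).max());print(env.close_job())"
```

```text
37.5 0.28053265453250015
the job is handed in; nothing more can be done
None
```

Each of the four bottles now stands on the tray of its own cap colour, and the black spare tray is empty. I parked yellow on the spare tray, moved blue, green and red home in that order, then brought yellow home. The job took about 37.5 s.

In the last top and scene pictures all four bottles stand upright inside their rims, with the cap tops within about a pixel of the predicted centre and height. The tray rims sit 1–2 px off their predicted outlines in the scene picture. The orange bottles were not touched. All bottles were let go, and the open gripper was well clear of everything. The forces I read after each move stayed below about 7 N.

When I parked yellow on the spare tray I let it go about 3 mm higher than planned. It still stood upright there, and I picked it up again without trouble.

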